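# Fetch the boxed-in terminal adapter

## Robot

A 7-joint arm with a two-finger parallel gripper is mounted at the origin on the work surface. World frame = base frame: x ahead of the robot, y to its left, z up, the work surface at z = 0. Lengths are in m, angles in degrees, forces in N, time in s.
With the tool pointing down it reaches from about 0.425 to 0.875 m from the base axis. Payload 4.7 kg.
Tool frame: the origin (TCP) lies at the very end of the fingers, on their centre line; the grasp point (between the pads) lies 19 mm behind it; z points along the fingers, y is the line along which they close (so a half turn about z gives the same grasp; the last joint's range is limited). The gripper opens to 87 mm and grips with 3 to 60 N. Pads are 19 mm wide; open, the fingers measure 117 mm over their backs; the gripper's body (75 mm by 190 mm) begins 51 mm behind the grasp point.
Start: joints at [-63.363, 18.392, -4.016, 83.108, 1.295, 78.541, -3.26], TCP at [0.283, 0.585, 0.223] pointing down, gripper open.
Joint ranges: [-163.93, 163.93], [-17.29, 119.83], [-79.2, 71.16], [3.27, 140.29], [-89.18, 269.18], [5.43, 117.66], [-154.24, 154.24]. Speed limits (degrees/s): [147.25, 147.25, 180, 180, 180, 180, 180].

## Interface

Orientations are given as [roll, pitch, yaw] about the fixed x, y, z axes, in that order (R = Rz(yaw) Ry(pitch) Rx(roll)).
In Python, from cell import telemetry, cams, env gives the robot as it stands.
- The arm moves only by the tool arm_command, never from a script. Its argument "series" is text: rows parted by semicolons, each of 5 numbers parted by spaces: the shift along the tool's x, y, z in mm, then the turn about the tool's z in rad, then the closure in counts, from 0 (fully open) to 255 (shut). A call has 1 to 20 rows; each row shifts and turns the commanded pose from where the row before left it, along the tool's axes as they then stand; what a row does not reach is not made up. A row lasts 1/12 s, in which the tool goes at most 41.7 mm and 7.16 degrees, less where a joint would pass 70% of its speed; a pose out of reach is approached as far as the arm can. A call is refused whole if a number of a shift passes 41.7 or a number of a turn 0.125, either way. A call with a gripper value outside its range is refused whole. The fingers move at their own pace and stop on an object; "squeeze" is the grip in N (left out, the last holds). Time passes only in rows, so rows that do not move let the fingers close. It gives the time, the measured TCP pose, the force, the opening and the grip force at its end, in the units of the state.
- telemetry.get_obs(): the state, without advancing time (a new reading comes with each control period).
- cams.read_camera(name): name is "scene" or "top" or "wrist"; returns the picture (420x560x3 uint8, blue, green, red); there is no depth.
- cams.calibration(name): a dict with "K" (3x3 intrinsics, pixels), "dist" ([k1, k2, p1, p2, k3] as OpenCV has them; the pictures are not rectified), "origin" and "rotation" of the camera in the world; the wrist camera has in their place "hand_eye" (4x4, takes a point from camera to tool coordinates, whose origin is the TCP and whose axes are the flange's). Camera axes: x right, y down, z forward; pixel columns grow to the right and rows downward; lengths in m; the calibration is good to about 2 mm. A picture is of the moment at which its call begins: read the wrist's pose just before it. calibration takes no time and is no camera call.
- env.sign_off(): hands the job in; it is judged then, once.
The state is a dict: "time_s": time; "qpos": joint angles; "joint_velocities": joint speeds; "effort": joint torques, N m; "tool_pos": TCP position; "tool_rot": TCP orientation; "force": force on the tool from outside, world axes, zero at the start; "wrist_torque": the same for the moment, N m; "grip_width": finger opening in m; "grasp_force": force on a finger pad.
Only numpy, scipy, OpenCV 4.12 (cv2) and the standard library are available. Lean on these libraries where they do the work, as an engineer would, in place of code of your own. Each camera call takes 0.05 s, during which the arm holds its last target. There are 200 camera calls.

## Task

The brass adapter is boxed in at the back of the parts rack, so first clear the grey terminal cover and the white bolt spacer onto the black rubber mat, and leave the adapter where it is until both stand there. With both still on the mat, stand the adapter upright in the middle of the small tray by the red button, then put the cover and the spacer back upright on the rack, each exactly where it stood and the cover square to the rack as before. Do not press the red button, and leave the spanner, the copper bar and the tin undisturbed.

Things in the scene. Friction and masses are not known exactly. Their poses are not given: they have to be found in the camera images.
- adapter: Brass top-post adapter, loose, standing upright: round foot flange 36 mm across and 6 mm high, above it a slightly tapering round stem 31 mm across at the flange and 27 mm at the top, 34 mm high in all, dark bore disc on top. Origin: centre of its underside, z up. Masses vary, about 0.09 to 0.18 kg.
- cover: Grey bakelite terminal cover, loose: a block 44 mm (x) by 40 mm (y) and 34 mm high, with a smaller stepped block 30 by 26 mm on it that reaches 46 mm, two ribs on top. Origin: centre of its underside, z up. About 0.06 to 0.11 kg. It starts on one of the two square seats of the rack.
- spacer: White nylon bolt spacer, loose: upright round tube 40 mm across, 17 mm bore, 46 mm high. Origin: centre of its underside, z along its axis. About 0.04 to 0.08 kg. It starts on the other square seat.
- rack: Blue painted rack, fixed: plate 120 (x) by 160 (y) by 4 mm, things stand on it. Origin: centre of its underside, +x its back, yaw up to 0.3. Dark square seats at x 0, y +-43 mm: cover on one, spacer on the other, either way, within 2 mm and 0.1 rad. Round seat at x 10, y 0: adapter, 5 mm from each. Fence behind it: x 32 to 36, 44 mm wide (y), to 34 mm above the counter. Side lips at y +-78 reach 16 mm.
- mat: Black rubber mat, fixed, the side area: 140 mm (x) by 170 mm (y), 4 mm thick, room for cover and spacer side by side. Origin: centre of its underside. To the left or to the right of the rack.
- tray: Small aluminium tray on a grey housing, fixed, level, on the other side of the rack from the mat. Origin: below the tray's centre, at counter height. 110 by 110 mm outside, 4 mm walls; floor 16 mm, rim 21 mm above the counter. Housing 120 mm wide (y), 12 mm high, x -60 to +120 mm, with a red push button at x +94, y 0, its top 34 mm above the counter.
- release (a joint): Travel of the red push button on the tray's housing, in m: 0 up, about 0.006 fully pressed. Fully down takes 5 N; not to be pressed.
- spanner: Steel combination spanner, loose, 160 mm long, lying flat along its own x near the robot, in front of the rack. Origin: on its underside near the middle. Bystander.
- busbar: Copper bus bar offcut, loose, 90 (x) by 25 by 8 mm, lying beyond the rack. Origin: centre of its underside. Bystander.
- tin: Bare metal tin, loose, 60 mm across and 60 mm high, standing beyond the rack. Origin: centre of its underside. Bystander.

How it is judged (in metres and radians):
On the way, in this order (a step that is already met when the one before it is completed fails the run):
1. cover and spacer both stand released on the mat, the adapter still in its place (x of cover in the frame of mat between -0.06 and 0.06 m and y of cover in the frame of mat between -0.075 and 0.075 m and z of cover in the frame of mat between 0.001 and 0.009 m and linear speed of each of cover, spacer below 0.03 m/s and contact force between the fingers and cover below 0.05 N and angle between each of cover, spacer's own z axis and vertical below 0.15 rad and x of spacer in the frame of mat between -0.06 and 0.06 m and y of spacer in the frame of mat between -0.075 and 0.075 m and z of spacer in the frame of mat between 0.001 and 0.009 m and contact force between the fingers and spacer below 0.05 N and distance of adapter from where it was at the start of the episode below 0.01 m), for 0.2 s.
2. the adapter stands released in the middle of the tray, cover and spacer still on the mat (horizontal distance between adapter and tray below 0.015 m and z of adapter in the frame of tray between 0.012 and 0.021 m and linear speed of each of adapter, cover, spacer below 0.03 m/s and contact force between the fingers and adapter below 0.05 N and angle between each of adapter, cover, spacer's own z axis and vertical below 0.15 rad and x of cover in the frame of mat between -0.06 and 0.06 m and y of cover in the frame of mat between -0.075 and 0.075 m and z of cover in the frame of mat between 0.001 and 0.009 m and contact force between the fingers and cover below 0.05 N and x of spacer in the frame of mat between -0.06 and 0.06 m and y of spacer in the frame of mat between -0.075 and 0.075 m and z of spacer in the frame of mat between 0.001 and 0.009 m and contact force between the fingers and spacer below 0.05 N), for 0.2 s.
At the end, for the whole second after the job is handed in: The adapter stands upright (within 0.15 rad) on the tray's floor within 15 mm of its centre; the cover and the spacer stand upright (within 0.15 rad) on the rack, each within 12 mm of where it stood at the start, the cover square to the rack within 0.3 rad; all released and at rest (horizontal distance between adapter and tray below 0.015 m and z of adapter in the frame of tray between 0.012 and 0.021 m and linear speed of each of adapter, cover, spacer below 0.03 m/s and contact force between the fingers and adapter below 0.05 N and angle between each of adapter, cover, spacer's own z axis and vertical below 0.15 rad and distance of each of cover, spacer from where it was at the start of the episode below 0.012 m and contact force between the fingers and cover below 0.05 N and contact force between the fingers and spacer below 0.05 N and angle between the x axis of cover and the x axis of rack, either way round below 0.3 rad); the robot touches nothing.
It fails at once if the red button is pressed (more than 3 mm) (value of joint release above 0.003 m).
It fails at once if the spanner is disturbed (moved more than 20 mm) (distance of spanner from where it was at the start of the episode above 0.02 m).
It fails at once if the copper bar is disturbed (moved more than 20 mm) (distance of busbar from where it was at the start of the episode above 0.02 m).
It fails at once if the tin is disturbed (moved more than 20 mm) (distance of tin from where it was at the start of the episode above 0.02 m).
It also fails if it takes over 122 s, if anything falls off the work surface, if the arm or the gripper's body presses on something with over 40 N, if the wrist force passes 120 N, or if a joint passes its speed limit or range.

## Working session

There is one attempt and no reset: what is moved stays moved. The work goes in short steps, Python scripts to look and compute and a tool call to move; the robot and the scene stay as the last step left them, time stands still between calls to the robot, and variables do not carry over. Pictures are saved under pics/ and viewed, at most 14 in all, crops included, and the job is handed in when it is done.

Besides the shell and the picture viewer there is one more tool, called as name(argument=value, ...) on one line, values as JSON. arm_command: Moves the arm, as the interface text tells. Its arguments: {"type":"object","properties":{"series":{"type":"string"},"squeeze":{"type":"number"}},"required":["series"]}

```bash
ls; mkdir -p pics; python3 - <<'E'
from cell import telemetry,cams,env
import cv2
o=telemetry.get_obs();print({k:o[k] for k in("time_s","tool_pos","tool_rot","grip_width")})
for n in("top","scene"):
    im=cams.read_camera(n);cv2.imwrite(f"pics/{n}0.png",im)
    c=cams.calibration(n);print(n,c)
print(cams.calibration("wrist"))
E
```

```text
pics
{'time_s': 0.0, 'tool_pos': array([0.28301621, 0.58454529, 0.22142616]), 'tool_rot': array([-1.79888480e+02,  6.68544215e-03,  1.54171325e+02]), 'grip_width': 0.08731146737003835}
top {'K': array([[398.77960819,   0.        , 277.87219027],
       [  0.        , 398.77960819, 211.35188712],
       [  0.        ,   0.        ,   1.        ]]), 'dist': array([-0.08835316,  0.        ,  0.        ,  0.        ,  0.        ]), 'origin': array([0.51609342, 0.00212013, 0.78626624]), 'rotation': array([-177.27271792,   -1.20351969,  -91.10907524])}
scene {'K': array([[544.44763906,   0.        , 273.64789182],
       [  0.        , 544.44763906, 213.19342857],
       [  0.        ,   0.        ,   1.        ]]), 'dist': array([-0.22156738,  0.        ,  0.        ,  0.        ,  0.        ]), 'origin': array([1.38072714, 0.31175448, 0.65652819]), 'rotation': array([-126.00741781,   -0.63644855,  111.44281134])}
{'K': array([[300.03837959,   0.        , 275.97786621],
       [  0.        , 300.03837959, 209.29998134],
       [  0.        ,   0.        ,   1.        ]]), 'dist': array([-0.0634544,  0.       ,  0.       ,  0.       ,  0.       ]), 'hand_eye': array([[ 8.39745845e-05, -9.53162961e-01, -3.02457208e-01,
         8.32015197e-02],
       [ 9.99999976e-01,  1.89686371e-05,  2.17863481e-04,
        -6.32087865e-04],
       [-2.01922200e-04, -3.02457219e-01,  9.53162940e-01,
        -1.62057292e-01],
       [ 0.00000000e+00,  0.00000000e+00,  0.00000000e+00,
         1.00000000e+00]])}
```

View pics/top0.png

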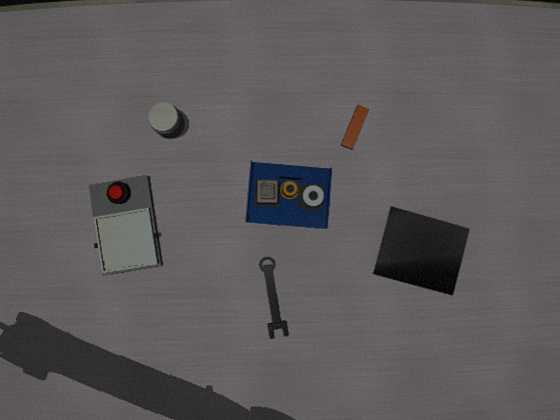

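View pics/scene0.png

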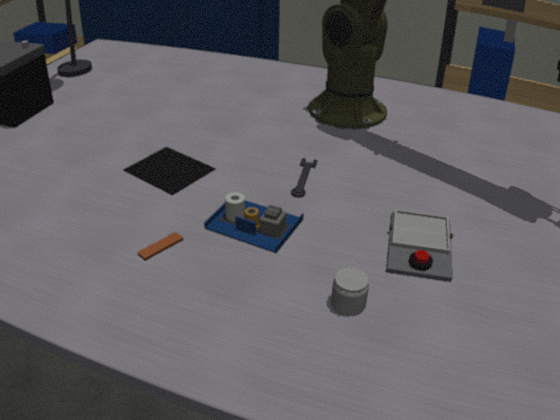

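```bash
cat > h.py <<'E'
from cell import telemetry,cams,env
import numpy as np,cv2
from scipy.spatial.transform import Rotation as R
def cam(n,o=None):
    c=cams.calibration(n)
    if n=="wrist":
        o=o or telemetry.get_obs()
        T=np.eye(4);T[:3,:3]=R.from_euler("xyz",o["tool_rot"],degrees=True).as_matrix();T[:3,3]=o["tool_pos"]
        T=T@c["hand_eye"];return c["K"],c["dist"],T[:3,3],T[:3,:3]
    return c["K"],c["dist"],np.array(c["origin"]),R.from_euler("xyz",c["rotation"],degrees=True).as_matrix()
def cast(C,px,z):
    K,d,o,r=C;u=cv2.undistortPoints(np.float64(px).reshape(-1,1,2),K,d)[:,0]
    v=np.c_[u,np.ones(len(u))]@r.T
    return o+v*((z-o[2])/v[:,2])[:,None]
def big(m,n=1):
    cs,_=cv2.findContours(m.astype(np.uint8),cv2.RETR_EXTERNAL,cv2.CHAIN_APPROX_NONE)
    return sorted(cs,key=cv2.contourArea,reverse=True)[:n]
def rect(C,c,z):
    p=cast(C,c.reshape(-1,2),z)[:,:2]
    (x,y),(w,h),a=cv2.minAreaRect((p*1000).astype(np.float32));return np.round([x,y,w,h,a],1)
def go(x,y,z,yaw):
    "tool-axis shift (mm) and turn (rad) from measured pose to target (mm, deg)"
    o=telemetry.get_obs();r=R.from_euler("xyz",o["tool_rot"],degrees=True)
    d=r.inv().apply(np.array([x,y,z])-1000*o["tool_pos"])
    t=-((yaw-o["tool_rot"][2]+180)%360-180)
    print("at",np.round(1000*o["tool_pos"],1),np.round(o["tool_rot"],2),"shift",np.round(d,1),"turn",round(np.radians(t),4),"deg",round(t,1))
E
python3 - <<'E'
from h import *
im=cv2.imread("pics/top0.png");C=cam("top");hsv=cv2.cvtColor(im,cv2.COLOR_BGR2HSV);H,S,V=cv2.split(hsv)
blue=(abs(H.astype(int)-112)<14)&(S>150);print("rack",rect(C,big(blue)[0],.004))
b,g,r=cv2.split(im.astype(int))
mat=np.zeros(H.shape,bool);mat[190:310,360:490]=(V<45)[190:310,360:490];print("mat",rect(C,big(mat)[0],.004))
red=((H<8)|(H>172))&(S>180)&(V>100)
for c in big(red,3):print("red",cv2.boundingRect(c),rect(C,c,.034))
br=(abs(H.astype(int)-18)<8)&(S>120)
for c in big(br,3):print("brass",cv2.boundingRect(c),rect(C,c,.038))
t=np.zeros(H.shape,bool);t[200:280,85:170]=(V>120)[200:280,85:170]
for z in(.016,.021):print("tray",rect(C,big(t)[0],z))
print("pix cover,adapter,spacer,tin,button",np.round(cast(C,[[267,191]],.05)[0],3),np.round(cast(C,[[290,189]],.038)[0],3),np.round(cast(C,[[313,196]],.05)[0],3),np.round(cast(C,[[164,117]],.06)[0],3))
go(560,-5,200,90)
E
```

```text
rack [585.7 -37.  160.2 119.2  84.4]
mat [ 469.1 -300.5  168.3  139.    73.4]
red (109, 186, 13, 13) [594.7 295.   22.2  23.   45. ]
brass (280, 181, 19, 18) [591.9 -35.6  33.4  32.2  43.8]
brass (351, 110, 7, 12) [ 733.1 -166.2    7.9   22.5   66.6]
brass (359, 106, 6, 5) [ 748.1 -179.6    9.8    7.9   87.7]
tray [502.8 280.7 108.4 101.6   8.3]
tray [502.9 278.9 107.7 100.9   8.3]
pix cover,adapter,spacer,tin,button [0.589 0.005 0.05 ] [ 0.593 -0.038  0.038] [ 0.578 -0.08   0.05 ] [0.73  0.194 0.06 ]
at [283.  584.6 221.5] [-1.7990e+02  1.0000e-02  1.5417e+02] shift [-506.2 -410.    22.3] turn 1.12 deg 64.2
```

arm_command(series="-30.4 -23.6 1.2 0 0;-30.4 -23.6 1.2 0 0;-30.4 -23.6 1.2 0 0;-30.4 -23.6 1.2 0 0;-30.4 -23.6 1.2 0 0;-30.4 -23.6 1.2 0 0;-30.4 -23.6 1.2 0 0;-30.4 -23.6 1.2 0 0;-30.4 -23.6 1.2 0 0;-30.4 -23.6 1.2 0 0;-30.4 -23.6 1.2 0 0;-30.4 -23.6 1.2 0 0;-30.4 -23.6 1.2 0 0;-30.4 -23.6 1.2 0 0;-30.4 -23.6 1.2 0 0;-30.4 -23.6 1.2 0 0;-30.4 -23.6 1.2 0 0;-30.4 -23.6 1.2 0 0")

```text
time_s: 1.6
tool_pos: [0.5909, -0.0374, 0.2006]
tool_rot: [180.0, -0.0, 154.2]
force: [0.6, 0.7, -0.1]
grip_width: 0.0873
grasp_force: 0.0
```

arm_command(series="0 0 0 0.12 0;0 0 0 0.12 0;0 0 0 0.12 0;0 0 0 0.12 0;0 0 0 0.12 0;0 0 0 0.12 0;0 0 0 0.12 0;0 0 0 0.12 0;0 0 0 0.12 0;0 0 0 0.12 0;0 0 0 0 0;0 0 0 0 0")

```text
time_s: 2.6
tool_pos: [0.5904, -0.0356, 0.2006]
tool_rot: [-180.0, 0.0, 85.6]
force: [0.4, -0.4, -0.2]
grip_width: 0.0868
grasp_force: 0.0
```

```bash
python3 - <<'E'
from h import *
go(596,5,200,84.4)
o=telemetry.get_obs();C=cam("wrist",o);im=cams.read_camera("wrist");cv2.imwrite("pics/w1.png",im)
np.savez("w1.npz",o=C[2],r=C[3])
E
```

```text
at [590.4 -35.6 200.6] [-1.7996e+02  1.0000e-02  8.5620e+01] shift [40.9  2.5  0.6] turn 0.0212 deg 1.2
```

View pics/w1.png

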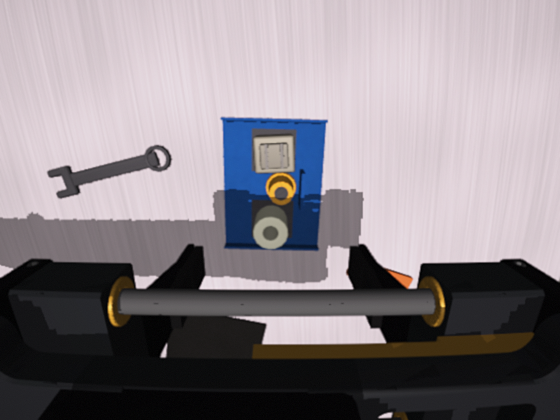

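```bash
python3 - <<'E'
from h import *
z=np.load("w1.npz");c=cams.calibration("wrist");C=(c["K"],c["dist"],z["o"],z["r"])
im=cv2.imread("pics/w1.png");H,S,V=cv2.split(cv2.cvtColor(im,cv2.COLOR_BGR2HSV));H=H.astype(int)
blue=(abs(H-112)<14)&(S>130);cb=big(blue)[0];print("rack",cv2.boundingRect(cb),rect(C,cb,.004))
roi=np.zeros(H.shape,np.uint8);cv2.rectangle(roi,(228,124),(318,246),1,-1);roi=roi>0
m=roi&(S<70)&(V>95)
for k in big(m,3):print("grey/white",cv2.contourArea(k),cv2.boundingRect(k),"z50",rect(C,k,.05),"z38",rect(C,k,.038))
m=roi&(abs(H-18)<9)&(S>110)
for k in big(m,2):print("brass",cv2.contourArea(k),cv2.boundingRect(k),"z38",rect(C,k,.038),"z10",rect(C,k,.01))
cv2.imwrite("pics/w1c.png",cv2.resize(im[105:260,200:340],None,fx=4,fy=4,interpolation=cv2.INTER_CUBIC)[:600])
E
```

```text
rack (221, 118, 106, 132) [585.4 -38.5 163.8 121.2  84.2]
grey/white 1407.5 (252, 135, 43, 38) z50 [590.2   8.   37.4  44.6  88.3] z38 [590.    6.5  38.8  46.3  88.3]
grey/white 844.5 (253, 216, 35, 31) z50 [580.5 -77.1  36.1  38.3  85.7] z38 [579.9 -81.9  37.5  39.8  85.7]
grey/white 2.0 (317, 229, 2, 18) z50 [633.4 -88.9  20.8   1.1  88.1] z38 [634.8 -94.1  21.6   1.2  88.1]
brass 713.5 (266, 172, 30, 34) z38 [596.5 -31.5  32.9  36.5  26.5] z10 [596.5 -38.3  35.7  39.6  26.5]
```

View pics/w1c.png

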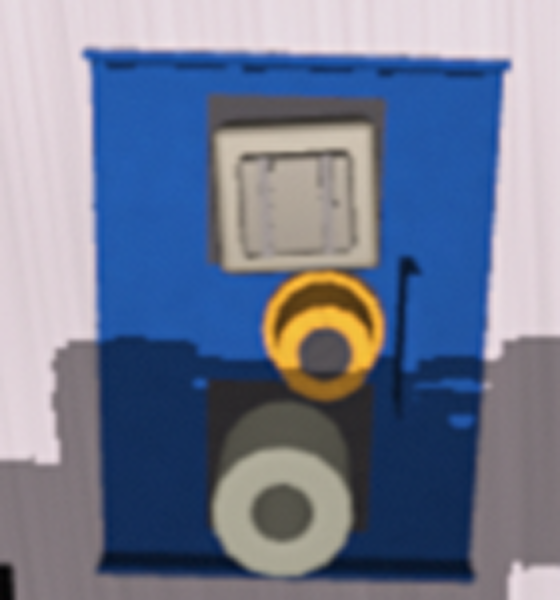

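```bash
python3 - <<'E'
from h import *
z=np.load("w1.npz");c=cams.calibration("wrist");C=(c["K"],c["dist"],z["o"],z["r"])
print("spacer",cast(C,[[270.6,232.8]],.05)[0])
go(590,5.5,11,88.3)
E
```

```text
spacer [ 0.58109911 -0.07901374  0.05      ]
at [590.5 -35.5 200.7] [-179.97    0.     85.62] shift [ 40.9  -3.5 189.7] turn -0.0467 deg -2.7
```

arm_command(series="20.4 -1.7 0 -0.0467 0;20.4 -1.8 20 0 0;0 0 30 0 0;0 0 30 0 0;0 0 30 0 0;0 0 30 0 0;0 0 24 0 0;0 0 14 0 0;0 0 8 0 0;0 0 3.7 0 0;0 0 0 0 0;0 0 0 0 0", squeeze=15)

```text
time_s: 3.65
tool_pos: [0.5904, 0.0055, 0.0122]
tool_rot: [179.9, -0.0, 88.1]
force: [-0.6, -0.1, 0.9]
grip_width: 0.0871
grasp_force: 0.0
```

```bash
python3 - <<'E'
from h import *
go(590,5.5,11,88.3)
E
```

```text
at [590.4   5.5  12.2] [ 1.7991e+02 -3.0000e-02  8.8140e+01] shift [-0.  -0.4  1.2] turn -0.0027 deg -0.2
```

arm_command(series="0 0 0 0 255;0 0 0 0 255;0 0 0 0 255;0 0 0 0 255;0 0 0 0 255;0 0 0 0 255;0 0 0 0 255;0 0 0 0 255;0 0 0 0 255;0 0 0 0 255", squeeze=15)

```text
time_s: 4.48
tool_pos: [0.5896, 0.0052, 0.0113]
tool_rot: [180.0, -0.0, 88.1]
force: [0.9, -0.6, 0.1]
grip_width: 0.044
grasp_force: 15.0
```

```bash
python3 - <<'E'
from h import *
go(469,-300,120,90-16.6)
a=np.radians(-16.6);ex=np.array([np.cos(a),np.sin(a)]);ey=np.array([-ex[1],ex[0]])
for s in(38,-38):print(np.array([469,-300])+s*ey)
E
```

```text
at [589.6   5.2  11.3] [179.99  -0.    88.09] shift [-309.1 -110.4 -108.7] turn 0.2564 deg 14.7
[ 479.85615796 -263.58374217]
[ 458.14384204 -336.41625783]
```

arm_command(series="0 0 -10 0 255;0 0 -30 0 255;0 0 -40 0 255;0 0 -20 0 255;-28.8 -10 0 0 255;-28.8 -10 0 0 255;-28.8 -10 0 0 255;-28.8 -10 0 0 255;-28.8 -10 0 0 255;-28.8 -10 0 0 255;-28.8 -10 0 0 255;-28.8 -10 0 0 255;-28.8 -10 0 0 255;-28.8 -10 0 0 255;-28.8 -10 0 0 255;-28.8 -10 0 0 255;0 0 0 0.0855 255;0 0 0 0.0855 255;0 0 0 0.0855 255;0 0 0 0 255")

```text
time_s: 6.15
tool_pos: [0.4577, -0.3364, 0.1116]
tool_rot: [-180.0, -0.0, 73.2]
force: [0.5, 0.6, -0.7]
grip_width: 0.0441
grasp_force: 15.0
```

```bash
python3 - <<'E'
from h import *
go(458,-336.4,12.2,73.4)
E
```

```text
at [ 457.7 -336.4  111.6] [-1.7999e+02 -2.0000e-02  7.3230e+01] shift [ 0.   0.3 99.4] turn -0.0029 deg -0.2
```

arm_command(series="0 0 30 0 255;0 0 30 0 255;0 0 20 0 255;0 0 12 0 255;0 0 5 0 255;0 0 2 0 255;0 0 0.5 0 255;0 0 0 0 255;0 0 0 0 255;0 0 0 0 255")

```text
time_s: 6.98
tool_pos: [0.4588, -0.3366, 0.0128]
tool_rot: [179.9, 0.0, 73.4]
force: [-0.0, -0.2, -1.2]
grip_width: 0.0438
grasp_force: 15.0
```

arm_command(series="0 0 0.6 0 255;0 0 0.5 0 255;0 0 0 0 255;0 0 0 0 255;0 0 0 0 0;0 0 0 0 0;0 0 0 0 0;0 0 0 0 0;0 0 0 0 0;0 0 0 0 0;0 0 0 0 0;0 0 -10 0 0;0 0 -25 0 0;0 0 -35 0 0;0 0 -30 0 0;0 0 0 0 0")

```text
time_s: 8.32
tool_pos: [0.4613, -0.3392, 0.1175]
tool_rot: [179.4, 0.1, 73.4]
force: [1.8, -1.8, 1.0]
grip_width: 0.0867
grasp_force: 0.0
```

```bash
python3 - <<'E'
from h import *
go(581,-79.5,11.2,84.3)
E
```

```text
at [ 461.3 -339.2  117.5] [1.7939e+02 9.0000e-02 7.3360e+01] shift [283.3  39.2 106.2] turn -0.191 deg -10.9
```

arm_command(series="0 0 0 0 0;0 0 0 0 0;0 0 0 0 0;0 0 0 0 0")

```text
time_s: 8.65
tool_pos: [0.4573, -0.3356, 0.1094]
tool_rot: [-179.9, -0.0, 73.4]
force: [-0.0, 0.1, -0.4]
grip_width: 0.0868
grasp_force: 0.0
```

```bash
python3 - <<'E'
from h import *
go(581,-79.5,11.2,84.3)
im=cams.read_camera("wrist");cv2.imwrite("pics/w2.png",im)
E
```

```text
at [ 457.3 -335.6  109.4] [-1.7986e+02 -2.0000e-02  7.3400e+01] shift [280.7  45.6  98.2] turn -0.1903 deg -10.9
```

View pics/w2.png

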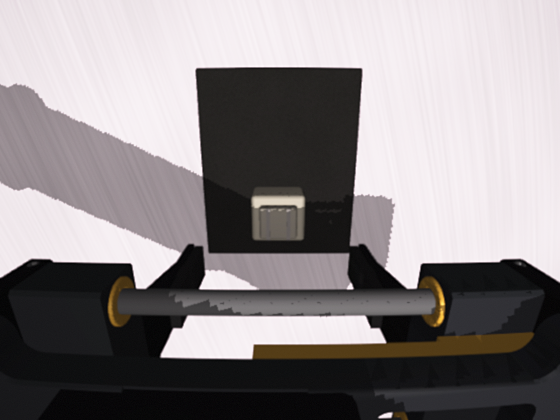

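arm_command(series="14 2.3 0 0 0;31.4 5.1 0 0 0;31.4 5.1 0 0 0;31.4 5.1 0 0 0;31.4 5.1 0 0 0;31.4 5.1 0 0 0;31.4 5.1 0 0 0;31.4 5.1 0 0 0;31.4 5.1 0 0 0;15.5 2.5 0 0 0;0 0 0 -0.095 0;0 0 0 -0.095 0;0 0 20 0 0;0 0 30 0 0;0 0 25 0 0;0 0 13 0 0;0 0 7 0 0;0 0 3 0 0;0 0 0 0 0;0 0 0 0 0")

```text
time_s: 10.37
tool_pos: [0.583, -0.0806, 0.0138]
tool_rot: [179.9, -0.0, 84.3]
force: [-0.4, 0.3, 0.7]
grip_width: 0.0869
grasp_force: 0.0
```

```bash
python3 - <<'E'
from h import *
go(581,-79.5,11.2,84.3)
E
```

```text
at [583.  -80.6  13.8] [ 1.7989e+02 -1.0000e-02  8.4270e+01] shift [ 0.9 -2.1  2.6] turn -0.0006 deg -0.0
```

arm_command(series="0.5 -1 1.5 0 0;0 0 0 0 0;0 0 0 0 0;0 0 0 0 0")

```text
time_s: 10.7
tool_pos: [0.5814, -0.0796, 0.0117]
tool_rot: [179.9, -0.0, 84.3]
force: [-0.8, 0.7, -0.9]
grip_width: 0.0869
grasp_force: 0.0
```

```bash
python3 - <<'E'
from h import *
go(581,-79.5,11.2,84.3)
E
```

```text
at [581.4 -79.6  11.7] [ 1.7995e+02 -2.0000e-02  8.4290e+01] shift [ 0.  -0.4  0.5] turn -0.0002 deg -0.0
```

arm_command(series="0 0 0 0 255;0 0 0 0 255;0 0 0 0 255;0 0 0 0 255;0 0 0 0 255;0 0 0 0 255;0 0 0 0 255;0 0 0 0 255;0 0 0 0 255;0 0 0 0 255", squeeze=15)

```text
time_s: 11.53
tool_pos: [0.5811, -0.0796, 0.0112]
tool_rot: [180.0, -0.0, 84.3]
force: [0.3, 0.2, -0.9]
grip_width: 0.0395
grasp_force: 15.0
```

```bash
python3 - <<'E'
from h import *
go(480,-263.5,11.7,73.4)
E
```

```text
at [581.1 -79.6  11.2] [180.    -0.    84.29] shift [-193.1  -82.2   -0.6] turn 0.19 deg 10.9
```

arm_command(series="0 0 -10 0 255;0 0 -30 0 255;0 0 -30 0 255;0 0 -15 0 255;-15 -6.4 0 0 255;-27.2 -11.6 0 0 255;-27.2 -11.6 0 0 255;-27.2 -11.6 0 0 255;-27.2 -11.6 0 0 255;-27.2 -11.6 0 0 255;-27.2 -11.6 0 0 255;-15 -6.2 0 0 255;0 0 0 0.095 255;0 0 0 0.095 255;0 0 20 0 255;0 0 30 0 255;0 0 20 0 255;0 0 8 0 255;0 0 4 0 255;0 0 1 0 255")

```text
time_s: 13.2
tool_pos: [0.4794, -0.2641, 0.0129]
tool_rot: [-179.9, 0.0, 73.4]
force: [-0.2, 0.6, 0.2]
grip_width: 0.0395
grasp_force: 15.0
```

arm_command(series="0 0 0 0 255;0 0 0 0 255;0 0 0 0 255;0 0 0 0 255")

```text
time_s: 13.53
tool_pos: [0.4807, -0.2639, 0.014]
tool_rot: [179.9, -0.0, 73.4]
force: [0.0, 0.1, -0.8]
grip_width: 0.0392
grasp_force: 15.0
```

arm_command(series="0 0 1 0 255;0 0 1 0 255;0 0 0 0 255;0 0 0 0 255;0 0 0 0 255")

```text
time_s: 13.95
tool_pos: [0.48, -0.2636, 0.0111]
tool_rot: [-180.0, -0.0, 73.4]
force: [0.1, 0.6, 0.6]
grip_width: 0.0395
grasp_force: 15.0
```

Down on the mat; release, rise gently.

arm_command(series="0 0 0 0 0;0 0 0 0 0;0 0 0 0 0;0 0 0 0 0;0 0 0 0 0;0 0 0 0 0;0 0 0 0 0;0 0 -10 0 0;0 0 -20 0 0;0 0 -30 0 0;0 0 -40 0 0;0 0 -40 0 0;0 0 -40 0 0;0 0 -10 0 0;0 0 0 0 0;0 0 0 0 0;0 0 0 0 0")

```text
time_s: 15.37
tool_pos: [0.4791, -0.2631, 0.1999]
tool_rot: [-179.9, -0.0, 73.4]
force: [0.4, 0.5, 0.4]
grip_width: 0.0869
grasp_force: 0.0
```

```bash
python3 - <<'E'
from h import *
# view the rack for the adapter: tool yaw 174.3 (fingers along rack y)
im=cams.read_camera("top");C=cam("top");H,S,V=cv2.split(cv2.cvtColor(im,cv2.COLOR_BGR2HSV));H=H.astype(int)
m=(abs(H-18)<8)&(S>120);m[:160]=0;m[230:]=0
for c in big(m,2):print(cv2.boundingRect(c),rect(C,c,.038))
cv2.imwrite("pics/top1.png",im)
go(595.4,-38.5,200,174.3)
E
```

```text
(280, 181, 19, 18) [591.7 -36.1  33.   33.1  32.5]
(550, 229, 2, 1) [ 506.2 -557.3    2.2    0.   -91.5]
at [ 479.  -263.1  199.5] [-179.83   -0.     73.39] shift [248.5  47.4  -0.6] turn -1.7611 deg -100.9
```

View pics/top1.png

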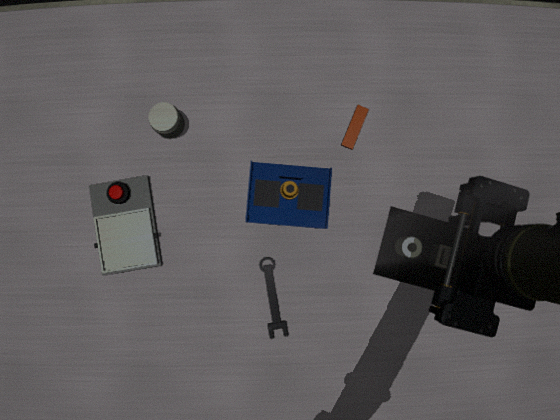

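arm_command(series="31.1 5.93 0 0 0;31.1 5.93 0 0 0;31.1 5.93 0 0 0;31.1 5.93 0 0 0;31.1 5.93 0 0 0;31.1 5.93 0 0 0;31.1 5.93 0 0 0;31.1 5.93 0 0 0;0 0 0 0.115 0;0 0 0 0.115 0;0 0 0 0.115 0;0 0 0 0.115 0;0 0 0 0.115 0;0 0 0 0.115 0;0 0 0 0.115 0;0 0 0 0.115 0;0 0 0 0.115 0;0 0 0 0.115 0;0 0 0 0.115 0;0 0 0 0.115 0")

```text
time_s: 17.08
tool_pos: [0.5954, -0.0389, 0.1991]
tool_rot: [179.9, 0.2, -6.0]
force: [-0.6, 0.1, -0.3]
grip_width: 0.0874
grasp_force: 0.0
```

arm_command(series="0 0 0 0 0;0 0 0 0 0;0 0 0 0 0")

```text
time_s: 17.33
tool_pos: [0.596, -0.0388, 0.2002]
tool_rot: [180.0, 0.1, -5.5]
force: [1.1, 0.4, -0.5]
grip_width: 0.0869
grasp_force: 0.0
```

```bash
python3 - <<'E'
from h import *
o=telemetry.get_obs();C=cam("wrist",o);im=cams.read_camera("wrist");cv2.imwrite("pics/w3.png",im);print(o["qpos"])
H,S,V=cv2.split(cv2.cvtColor(im,cv2.COLOR_BGR2HSV));H=H.astype(int)
m=(abs(H-18)<9)&(S>110);m[290:]=0
for k in big(m,2):print("brass",cv2.boundingRect(k),"z38",rect(C,k,.038),"z10",rect(C,k,.01))
blue=(abs(H-112)<14)&(S>130);cb=big(blue)[0];print("rack",cv2.boundingRect(cb),rect(C,cb,.004))
go(595.4,-38.5,14,-5.7)
E
```

```text
[-38.04704781  16.09139299  47.13782839  94.1609463  -12.0950749
  75.15232123 -84.4038144 ]
brass (360, 20, 50, 88) z38 [ 717.7 -160.4   22.    81.    66.2] z10 [ 720.9 -170.1   23.9   88.    66.2]
brass (259, 173, 31, 31) z38 [601.2 -37.8  33.3  34.2  84.5] z10 [594.4 -37.   36.2  37.2  84.5]
rack (205, 145, 139, 97) [584.3 -35.5 163.7 122.6  84.1]
at [596.2 -38.8 200.5] [ 1.7998e+02  7.0000e-02 -5.5500e+00] shift [ -0.6  -0.3 186.5] turn 0.0027 deg 0.2
```

View pics/w3.png

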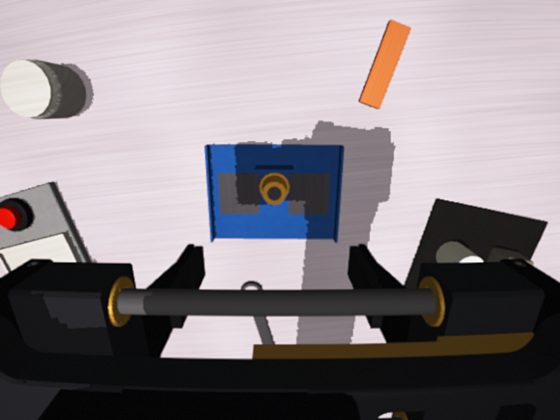

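arm_command(series="-1 -1.2 20 0 0;0 0 35 0 0;0 0 35 0 0;0 0 35 0 0;0 0 25 0 0;0 0 15 0 0;0 0 10 0 0;0 0 7 0 0;0 0 3 0 0;0 0 0 0 0;0 0 0 0 0;0 0 0 0 0;0 0 0 0 0")

```text
time_s: 18.47
tool_pos: [0.5965, -0.0375, 0.0172]
tool_rot: [-180.0, -0.1, -5.7]
force: [1.1, -0.0, -0.4]
grip_width: 0.087
grasp_force: 0.0
```

```bash
python3 - <<'E'
from h import *
go(595,-37.5,14,-5.7)
E
```

```text
at [596.5 -37.5  17.2] [-1.7997e+02 -1.1000e-01 -5.6600e+00] shift [-1.5  0.2  3.2] turn 0.0007 deg 0.0
```

arm_command(series="-1 0 1.5 0 0;0 0 1.3 0 0;0 0 0 0 0;0 0 0 0 0;0 0 0 0 255;0 0 0 0 255;0 0 0 0 255;0 0 0 0 255;0 0 0 0 255;0 0 0 0 255;0 0 0 0 255;0 0 0 0 255;0 0 0 0 255;0 0 0 0 255;0 0 0 0 255", squeeze=20)

```text
time_s: 19.72
tool_pos: [0.5947, -0.0373, 0.0133]
tool_rot: [-180.0, -0.0, -5.7]
force: [0.8, -0.3, 0.4]
grip_width: 0.0286
grasp_force: 19.9
```

```bash
python3 - <<'E'
from h import *
go(502.3,280,26.5,8.8)
E
```

```text
at [594.7 -37.3  13.3] [-179.99   -0.     -5.67] shift [-123.3 -306.6  -13.1] turn -0.2526 deg -14.5
```

arm_command(series="0 0 -5 0 255;0 0 -15 0 255;0 0 -30 0 255;0 0 -30 0 255;0 0 -10 0 255;-6 -15 0 0 255;-11.2 -27.9 0 0 255;-11.2 -27.9 0 0 255;-11.2 -27.9 0 0 255;-11.2 -27.9 0 0 255;-11.2 -27.9 0 0 255;-11.2 -27.9 0 0 255;-11.2 -27.9 0 0 255;-11.2 -27.9 0 0 255;-11.2 -27.9 0 0 255;-11.2 -27.9 0 0 255;-5.3 -12.6 0 0 255;0 0 0 -0.0842 255;0 0 0 -0.0842 255;0 0 0 -0.0842 255")

```text
time_s: 21.38
tool_pos: [0.5021, 0.2793, 0.1029]
tool_rot: [179.9, 0.0, 9.1]
force: [0.3, -0.6, -0.5]
grip_width: 0.029
grasp_force: 19.9
```

arm_command(series="0 0 0 0 255;0 0 0 0 255;0 0 0 0 255")

```text
time_s: 21.63
tool_pos: [0.5024, 0.2792, 0.1032]
tool_rot: [180.0, 0.0, 8.6]
force: [0.9, 0.0, -1.9]
grip_width: 0.0288
grasp_force: 19.9
```

```bash
python3 - <<'E'
from h import *
o=telemetry.get_obs();C=cam("wrist",o);im=cams.read_camera("wrist");cv2.imwrite("pics/w4.png",im)
H,S,V=cv2.split(cv2.cvtColor(im,cv2.COLOR_BGR2HSV));H=H.astype(int)
red=((H<8)|(H>172))&(S>180)&(V>100)
for c in big(red,1):print("red",cv2.boundingRect(c),rect(C,c,.034))
go(502.3,280,26.0,8.8)
E
```

```text
red (252, 80, 38, 38) [595.8 296.7  25.8  27.    8.6]
at [502.4 279.4 103.2] [1.7999e+02 1.0000e-02 8.6700e+00] shift [ 0.  -0.7 77.2] turn -0.0023 deg -0.1
```

View pics/w4.png

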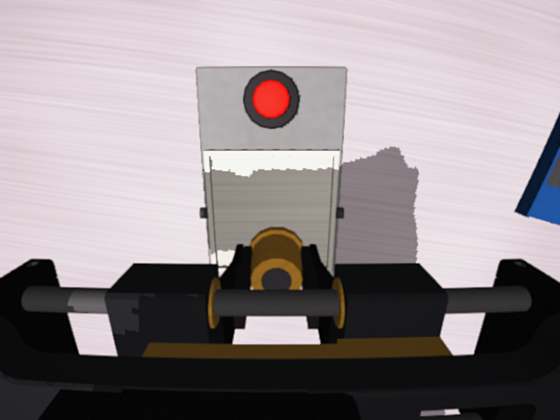

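arm_command(series="0 -1.5 20 0 255;0 0 25 0 255;0 0 15 0 255;0 0 8 0 255;0 0 4 0 255;0 0 2 0 255;0 0 1.5 0 255;0 0 0 0 255;0 0 0 0 255;0 0 0 0 255;0 0 0 0 255")

```text
time_s: 22.6
tool_pos: [0.5024, 0.2816, 0.0285]
tool_rot: [-180.0, -0.1, 8.8]
force: [-0.3, 0.2, -0.9]
grip_width: 0.0288
grasp_force: 19.9
```

arm_command(series="0 0 1.5 0 255;0 0 1 0 255;0 0 0 0 255;0 0 0 0 255;0 0 0 0 255")

```text
time_s: 23.02
tool_pos: [0.5021, 0.2814, 0.0254]
tool_rot: [-180.0, -0.0, 8.8]
force: [0.3, -0.6, -0.3]
grip_width: 0.0286
grasp_force: 19.9
```

arm_command(series="0 0 0.4 0 255;0 0 0 0 255;0 0 0 0 120;0 0 0 0 120;0 0 0 0 120;0 0 0 0 120;0 0 0 0 120;0 0 0 0 120;0 0 0 0 120;0 0 -5 0 120;0 0 -15 0 120;0 0 -30 0 120;0 0 -40 0 120;0 0 -40 0 120;0 0 -30 0 120;0 0 -10 0 0;0 0 0 0 0;0 0 0 0 0")

```text
time_s: 24.52
tool_pos: [0.5018, 0.2813, 0.1948]
tool_rot: [-180.0, 0.0, 8.8]
force: [-0.4, -0.2, -0.9]
grip_width: 0.059
grasp_force: 0.0
```

```bash
python3 - <<'E'
from h import *
o=telemetry.get_obs();C=cam("wrist",o);im=cams.read_camera("wrist");cv2.imwrite("pics/w5.png",im)
H,S,V=cv2.split(cv2.cvtColor(im,cv2.COLOR_BGR2HSV));H=H.astype(int)
m=(abs(H-18)<9)&(S>110);m[290:]=0
for k in big(m,1):print("brass",cv2.boundingRect(k),"z22",rect(C,k,.022),"z50",rect(C,k,.05))
go(458,-336.4,200,73.4)
E
```

```text
brass (261, 174, 31, 34) z22 [501.5 280.7  39.   34.4   8.8] z50 [508.5 281.7  35.8  31.6   8.8]
at [501.1 281.  193.5] [1.7995e+02 1.2000e-01 8.8100e+00] shift [-137.2  603.5   -5.7] turn -1.1273 deg -64.6
```

View pics/w5.png

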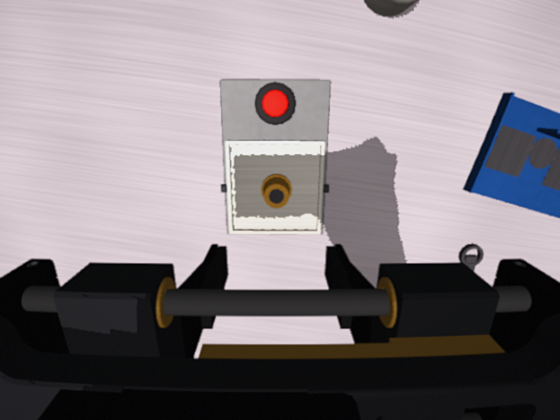

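arm_command(series="-3.5 17.8 0 0 0;-6.95 35.66 0 0 0;-6.95 35.66 0 0 0;-6.95 35.66 0 0 0;-6.95 35.66 0 0 0;-6.95 35.66 0 0 0;-6.95 35.66 0 0 0;-6.95 35.66 0 0 0;-6.95 35.66 0 0 0;-6.95 35.66 0 0 0;-6.95 35.66 0 0 0;-6.95 35.66 0 0 0;-6.95 35.66 0 0 0;-6.95 35.66 0 0 0;-6.95 35.66 0 0 0;-3.5 17.8 0 0 0")

```text
time_s: 25.9
tool_pos: [0.4775, -0.2683, 0.1935]
tool_rot: [179.9, 0.2, 8.5]
force: [-0.4, 0.3, 0.5]
grip_width: 0.0868
grasp_force: 0.0
```

arm_command(series="0 0 0 -0.1127 0;0 0 0 -0.1127 0;0 0 0 -0.1127 0;0 0 0 -0.1127 0;0 0 0 -0.1127 0;0 0 0 -0.1127 0;0 0 0 -0.1127 0;0 0 0 -0.1127 0;0 0 0 -0.1127 0;0 0 0 -0.1127 0;0 0 0 0 0;0 0 0 0 0;0 0 0 0 0")

```text
time_s: 26.98
tool_pos: [0.4799, -0.2633, 0.194]
tool_rot: [-179.9, 0.0, 73.2]
force: [0.6, 1.3, 0.6]
grip_width: 0.0869
grasp_force: 0.0
```

```bash
python3 - <<'E'
from h import *
go(480,-263.6,11.2,73.4)
E
```

```text
at [ 479.9 -263.3  194. ] [-1.799e+02  1.000e-02  7.318e+01] shift [ -0.2   0.5 182.8] turn -0.0039 deg -0.2
```

arm_command(series="0 0 20 0 0;0 0 35 0 0;0 0 35 0 0;0 0 35 0 0;0 0 25 0 0;0 0 15 0 0;0 0 10 0 0;0 0 5 0 0;0 0 2.5 0 0;0 0 0 0 0;0 0 0 0 0;0 0 0 0 0;0 0 0 0 255;0 0 0 0 255;0 0 0 0 255;0 0 0 0 255;0 0 0 0 255;0 0 0 0 255;0 0 0 0 255;0 0 0 0 255", squeeze=15)

```text
time_s: 28.65
tool_pos: [0.4808, -0.2631, 0.0124]
tool_rot: [-180.0, -0.0, 73.4]
force: [-0.1, 0.8, 0.1]
grip_width: 0.0413
grasp_force: 0.0
```

arm_command(series="0 0 0 0 255;0 0 0 0 255")

```text
time_s: 28.82
tool_pos: [0.4808, -0.2631, 0.0124]
tool_rot: [-180.0, -0.0, 73.4]
force: [-0.3, -0.1, -0.2]
grip_width: 0.039
grasp_force: 15.0
```

```bash
python3 - <<'E'
from h import *
go(581.1,-79.6,11.2,84.3)
E
```

```text
at [ 480.8 -263.1   12.4] [-179.99   -0.     73.37] shift [204.6  43.6   1.2] turn -0.1907 deg -10.9
```

arm_command(series="0 0 -10 0 255;0 0 -30 0 255;0 0 -30 0 255;0 0 -15 0 255;14.6 3.1 0 0 255;29.2 6.2 0 0 255;29.2 6.2 0 0 255;29.2 6.2 0 0 255;29.2 6.2 0 0 255;29.2 6.2 0 0 255;29.2 6.2 0 0 255;14.6 3.1 0 0 255;0 0 0 -0.0953 255;0 0 0 -0.0953 255;0 0 20 0 255;0 0 30 0 255;0 0 15 0 255;0 0 10 0 255;0 0 4 0 255;0 0 1 0 255")

```text
time_s: 30.48
tool_pos: [0.5807, -0.0804, 0.0174]
tool_rot: [-180.0, 0.0, 84.3]
force: [-0.7, -0.5, -0.8]
grip_width: 0.0395
grasp_force: 15.0
```

arm_command(series="0 0 0 0 255;0 0 0 0 255;0 0 0 0 255;0 0 0 0 255;0 0 0 0 255")

```text
time_s: 30.9
tool_pos: [0.5813, -0.0797, 0.0181]
tool_rot: [179.9, -0.0, 84.3]
force: [0.2, -0.3, -1.1]
grip_width: 0.0393
grasp_force: 15.0
```

```bash
python3 - <<'E'
from h import *
go(581.1,-79.6,12.4,84.3)
E
```

```text
at [581.3 -79.7  18.1] [ 1.7994e+02 -2.0000e-02  8.4300e+01] shift [ 0.  -0.2  5.7] turn 0.0 deg 0.0
```

arm_command(series="0 0 2 0 255;0 0 2 0 255;0 0 1.3 0 255;0 0 0 0 255;0 0 0 0 255;0 0 0 0 255;0 0 0 0 0;0 0 0 0 0;0 0 0 0 0;0 0 0 0 0;0 0 0 0 0;0 0 0 0 0;0 0 0 0 0;0 0 0 0 0")

```text
time_s: 32.07
tool_pos: [0.5809, -0.0797, 0.0122]
tool_rot: [180.0, 0.0, 84.3]
force: [0.2, 0.1, 0.1]
grip_width: 0.0828
grasp_force: 0.0
```

arm_command(series="0 0 -5 0 0;0 0 -20 0 0;0 0 -30 0 0;0 0 -30 0 0;0 0 -10 0 0;0 0 0 0 0;0 0 0 0 0;0 0 0 0 0")

```text
time_s: 32.73
tool_pos: [0.5799, -0.0793, 0.1058]
tool_rot: [-179.9, -0.0, 84.3]
force: [-0.9, 0.3, -0.0]
grip_width: 0.0871
grasp_force: 0.0
```

```bash
python3 - <<'E'
from h import *
go(458.6,-336.5,11.5,73.4)
E
```

```text
at [579.9 -79.3 105.8] [-179.87   -0.     84.31] shift [-267.9  -95.    94.5] turn 0.1904 deg 10.9
```

arm_command(series="-14.9 -5.3 0 0 0;-29.8 -10.5 0 0 0;-29.8 -10.5 0 0 0;-29.8 -10.5 0 0 0;-29.8 -10.5 0 0 0;-29.8 -10.5 0 0 0;-29.8 -10.5 0 0 0;-29.8 -10.5 0 0 0;-29.8 -10.5 0 0 0;-14.9 -5.3 0 0 0;0 0 0 0.0952 0;0 0 0 0.0952 0;0 0 20 0 0;0 0 30 0 0;0 0 22 0 0;0 0 13 0 0;0 0 6 0 0;0 0 2 0 0;0 0 0 0 0;0 0 0 0 0")

```text
time_s: 34.4
tool_pos: [0.4606, -0.338, 0.0152]
tool_rot: [179.9, 0.0, 73.4]
force: [0.5, -0.6, 0.2]
grip_width: 0.087
grasp_force: 0.0
```

arm_command(series="0 0 0 0 0;0 0 0 0 0;0 0 0 0 0;0 0 0 0 0")

```text
time_s: 34.73
tool_pos: [0.4605, -0.3372, 0.0146]
tool_rot: [179.9, -0.0, 73.4]
force: [-0.5, 0.9, -0.2]
grip_width: 0.0871
grasp_force: 0.0
```

```bash
python3 - <<'E'
from h import *
go(458.6,-336.5,11.5,73.4)
E
```

```text
at [ 460.5 -337.2   14.6] [ 1.7995e+02 -1.0000e-02  7.3400e+01] shift [ 0.2 -2.   3.1] turn -0.0 deg -0.0
```

arm_command(series="0 -1.5 2 0 0;0 0 0.5 0 0;0 0 0 0 0;0 0 0 0 0;0 0 0 0 255;0 0 0 0 255;0 0 0 0 255;0 0 0 0 255;0 0 0 0 255;0 0 0 0 255;0 0 0 0 255;0 0 0 0 255;0 0 0 0 255;0 0 0 0 255")

```text
time_s: 35.9
tool_pos: [0.4587, -0.3367, 0.0116]
tool_rot: [180.0, -0.0, 73.4]
force: [-0.1, -0.0, 0.1]
grip_width: 0.0437
grasp_force: 15.0
```

```bash
python3 - <<'E'
from h import *
go(589.6,5.2,11.4,88.1)
E
```

```text
at [ 458.7 -336.7   11.6] [180.    -0.    73.39] shift [3.651e+02 2.770e+01 3.000e-01] turn -0.2568 deg -14.7
```

arm_command(series="0 0 -10 0 255;0 0 -30 0 255;0 0 -40 0 255;0 0 -20 0 255;15.2 1.2 0 0 255;30.4 2.3 0 0 255;30.4 2.3 0 0 255;30.4 2.3 0 0 255;30.4 2.3 0 0 255;30.4 2.3 0 0 255;30.4 2.3 0 0 255;30.4 2.3 0 0 255;30.4 2.3 0 0 255;30.4 2.3 0 0 255;30.4 2.3 0 0 255;30.4 2.3 0 0 255;15.3 1.2 0 0 255;0 0 0 -0.0856 255;0 0 0 -0.0856 255;0 0 0 -0.0856 255")

```text
time_s: 37.57
tool_pos: [0.5893, 0.0043, 0.1119]
tool_rot: [-180.0, 0.1, 88.3]
force: [-0.1, -0.0, -0.8]
grip_width: 0.0437
grasp_force: 15.0
```

arm_command(series="0 0 20 0 255;0 0 30 0 255;0 0 25 0 255;0 0 12 0 255;0 0 5 0 255;0 0 2 0 255;0 0 0 0 255;0 0 0 0 255;0 0 0 0 255;0 0 0 0 255;0 0 0 0 255")

```text
time_s: 38.48
tool_pos: [0.5901, 0.0051, 0.0185]
tool_rot: [179.9, -0.0, 88.1]
force: [0.1, -0.5, -0.6]
grip_width: 0.044
grasp_force: 15.0
```

```bash
python3 - <<'E'
from h import *
go(589.6,5.2,11.6,88.1)
E
```

```text
at [590.1   5.1  18.5] [ 1.7993e+02 -3.0000e-02  8.8110e+01] shift [ 0.1 -0.5  6.9] turn 0.0001 deg 0.0
```

arm_command(series="0 0 3 0 255;0 0 2 0 255;0 0 1.4 0 255;0 0 0 0 255;0 0 0 0 255;0 0 0 0 255;0 0 0 0 0;0 0 0 0 0;0 0 0 0 0;0 0 0 0 0;0 0 0 0 0;0 0 0 0 0;0 0 0 0 0;0 0 0 0 0")

```text
time_s: 39.65
tool_pos: [0.5896, 0.005, 0.0112]
tool_rot: [180.0, -0.0, 88.1]
force: [0.7, 0.7, -0.8]
grip_width: 0.0847
grasp_force: 0.0
```

arm_command(series="0 0 -5 0 0;0 0 -20 0 0;0 0 -30 0 0;0 0 -40 0 0;0 0 -40 0 0;0 0 -40 0 0;0 0 -14 0 0;-20 0 0 0 0;-20 0 0 0 0;0 0 0 -0.04 0;0 0 0 0 0;0 0 0 0 0;0 0 0 0 0;0 0 0 0 0")

```text
time_s: 40.82
tool_pos: [0.5882, -0.0339, 0.2001]
tool_rot: [-180.0, -0.0, 90.4]
force: [-0.4, 0.2, 0.2]
grip_width: 0.0874
grasp_force: 0.0
```

```bash
python3 - <<'E'
from h import *
o=telemetry.get_obs();C=cam("wrist",o);im=cams.read_camera("wrist");cv2.imwrite("pics/w6.png",im)
H,S,V=cv2.split(cv2.cvtColor(im,cv2.COLOR_BGR2HSV));H=H.astype(int);print(o["tool_pos"],o["tool_rot"])
m=(S<70)&(V>95);blue=(abs(H-112)<14)&(S>130);cb=big(blue)[0]
x,y,w,h=cv2.boundingRect(cb);print("rack",(x,y,w,h),rect(C,cb,.004))
k=np.zeros(H.shape,bool);k[y+6:y+h+3,x+8:x+w-8]=1
for c in big(m&k,2):print(cv2.boundingRect(c),"z50",rect(C,c,.05),"z38",rect(C,c,.038))
E
```

```text
[ 0.58821947 -0.03394873  0.20014231] [-1.79986166e+02 -1.97863510e-02  9.04397566e+01]
rack (222, 115, 112, 139) [585.6 -38.4 163.9 120.8  84.3]
(230, 176, 96, 81) z50 [ 5.902e+02 -5.980e+01  1.095e+02  9.340e+01  5.000e-01] z38 [588.1 -66.8 113.5  97.1   3.3]
(256, 137, 43, 38) z50 [589.3   8.3  37.6  43.9  87.9] z38 [589.3   6.7  39.   45.6  87.9]
```

View pics/w6.png

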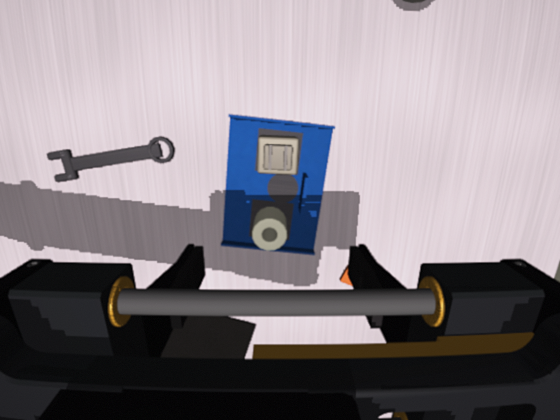

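The cover stands at (278,154) within 1 mm of its start, and the spacer stands upright at (269,234) on its seat. The round seat between them is empty, and the spanner looks untouched.

```bash
python3 -c "
from h import *
print(cast(cam('wrist'),[[269,234.5]],.05)[0]);print(env.sign_off())"
```

```text
[ 0.58081657 -0.07997444  0.05      ]
the job is handed in; nothing more can be done
None
```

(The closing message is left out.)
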